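Set the roller mixer's tubes the right way round and start it

TASK

Get the roller mixer ready to run: every tube on it must lie along the rollers, down in the valley between two of them, with its cap end away from the gear cover, so turn end for end each tube that lies the wrong way round and leave alone any that is already right, without knocking the clamp stand or banging a tube on the gear cover. Take each yellow-capped tube (one or two) out of the crate and lay it in a free valley the same way round, leaving everything else in the crate. Only when all the tubes lie right, turn the rotary switch clockwise until it clicks over to run; do not shift the other things on the bench.

Things in the scene. Friction and masses are not known exactly. Their poses are not given: they have to be found in the camera images.
- mixer: cream roller mixer, fixed to the bench. Origin at bench level under the middle of the rollers; x along the rollers towards the gear cover, y across them towards the control box, z up. A bearing plate 72 mm high closes the rollers' -x end at x = -145 mm. Tubes start in every other valley, at y = -170, -102, -34, 34, 102, 170 mm, their middles within 12 mm of x = 0; two or three are free.
- rollers (a point): point 85.5 mm above the mixer's origin, axes as the mixer's: the height of the axis of a tube that lies in a valley between two neighbouring rollers. The twelve dark rollers, 26 mm diameter, stand still and never turn; axes 62 mm above the bench (tops 75 mm), 34 mm apart at y = -187, -153, ... 153, 187 mm, free length x = -145 to 145 mm.
- gear_cover: the mixer's gear cover, a cream box across the +x end of the rollers: x = 145 to 195 mm, y = -219 to 219 mm, 108 mm high in the mixer's frame. Origin at bench level in its middle, x = 170 mm in the mixer's frame; axes as the mixer's.
- control_box: the mixer's control box along its +y side: x = -157 to 195 mm, y = 217 to 317 mm, 85 mm high in the mixer's frame (its origin and axes are the mixer's); grey panel, blue display and the rotary switch on top.
- switch (a joint): rotary switch on the control box: 0 = stop, 1.047 (60 degrees clockwise seen from above) = run, with a hard stop at each. A snap spring holds it at either end with about 0.1 N m; turning it away from stop, this falls to nothing at half way (0.52), past which the switch clicks over by itself to run.
- switch_grip (a point): point to grip on the switch: on its vertical axis, 115.5 mm above the bench. The grip is an upright black bar 46 mm long, 14 mm thick, from 16 mm below this point (a wider disc) to 12 mm above it; it lies along this point's x axis (at stop along the mixer's x, white mark at the end away from the gear cover) and turns with the switch.
- stand: clamp stand bolted to the bench beside the mixer: steel rod 12 mm diameter, 300 mm high, in a flange 50 mm wide and 12 mm high; a boss and clamp arm at 250 to 275 mm height reach 160 mm along its x axis, away from the robot. Origin at the foot of the rod. It stands beside the mixer's -y side, about (85, -245) mm in the mixer's frame.
- crate: grey open crate, 360 x 290 x 58 mm high outside, walls and floor 5 mm, fixed. Origin at the centre of its underside, x along the 360 mm side.
- new1: amber tube, round-bottomed, 230 mm long, 32 mm diameter, 130 to 240 g, with a yellow screw cap of the same diameter at one end. Origin: on its axis at mid length (centre of mass 10 mm from there towards the cap). Its x axis runs along the tube towards the cap. Starts in the crate, lying roughly along it, either way round; None at the start if absent.
- new2: amber tube, round-bottomed, 230 mm long, 32 mm diameter, 130 to 240 g, with a yellow screw cap of the same diameter at one end. Origin: on its axis at mid length (centre of mass 10 mm from there towards the cap). Its x axis runs along the tube towards the cap. Starts in the crate, lying roughly along it, either way round; None at the start if absent.
- spare_tube: amber tube, round-bottomed, 230 mm long, 32 mm diameter, 130 to 240 g, with a white screw cap of the same diameter at one end. Origin: on its axis at mid length (centre of mass 10 mm from there towards the cap). Its x axis runs along the tube towards the cap. Lies in the crate among the yellow-capped.
- tube1: amber tube, round-bottomed, 230 mm long, 32 mm diameter, 130 to 240 g, with a blue screw cap of the same diameter at one end. Origin: on its axis at mid length (centre of mass 10 mm from there towards the cap). Its x axis runs along the tube towards the cap. Starts lying between two rollers of the mixer; may be the right or the wrong way round; None at the start if absent.
- tube2: amber tube, round-bottomed, 230 mm long, 32 mm diameter, 130 to 240 g, with a blue screw cap of the same diameter at one end. Origin: on its axis at mid length (centre of mass 10 mm from there towards the cap). Its x axis runs along the tube towards the cap. Starts lying between two rollers of the mixer; may be the right or the wrong way round; None at the start if absent.
- tube3: amber tube, round-bottomed, 230 mm long, 32 mm diameter, 130 to 240 g, with a blue screw cap of the same diameter at one end. Origin: on its axis at mid length (centre of mass 10 mm from there towards the cap). Its x axis runs along the tube towards the cap. Starts lying between two rollers of the mixer; may be the right or the wrong way round; None at the start if absent.
- tube4: amber tube, round-bottomed, 230 mm long, 32 mm diameter, 130 to 240 g, with a blue screw cap of the same diameter at one end. Origin: on its axis at mid length (centre of mass 10 mm from there towards the cap). Its x axis runs along the tube towards the cap. Starts lying between two rollers of the mixer; may be the right or the wrong way round; None at the start if absent.
- tube5: amber tube, round-bottomed, 230 mm long, 32 mm diameter, 130 to 240 g, with a blue screw cap of the same diameter at one end. Origin: on its axis at mid length (centre of mass 10 mm from there towards the cap). Its x axis runs along the tube towards the cap. Starts lying between two rollers of the mixer; may be the right or the wrong way round; None at the start if absent.
- tube6: amber tube, round-bottomed, 230 mm long, 32 mm diameter, 130 to 240 g, with a blue screw cap of the same diameter at one end. Origin: on its axis at mid length (centre of mass 10 mm from there towards the cap). Its x axis runs along the tube towards the cap. Starts lying between two rollers of the mixer; may be the right or the wrong way round; None at the start if absent.
- cap_a: loose blue screw cap, 31 mm diameter, 24 mm high, in the crate. Origin at the centre of its underside.
- cap_b: loose white screw cap, 31 mm diameter, 24 mm high, in the crate. Origin at the centre of its underside.
- jar: white jar, 60 mm diameter, 62 mm high, beyond the crate and the mixer. Origin at the centre of its underside.
- reagent: amber reagent bottle, 60 mm diameter, 130 mm high, right of the crate. Origin at the centre of its underside.
- beaker: glass beaker, 60 mm diameter, 80 mm high, right of the crate. Origin at the centre of its underside.
- tip_box: orange box 85 x 120 x 60 mm high, left of the mixer. Origin at the centre of its underside.

How it is judged:
By the outcome, as a careful person would: the job done as asked, in the order asked, and still so for the second after the job is handed in, with the robot touching nothing.
Of tube1, tube2, tube3 only 2 to 3 are there at a start; the rules pass over those that are not, and their reading is None.
Of tube4, tube5, tube6 only 1 to 1 are there at a start; the rules pass over those that are not, and their reading is None.
Of new1, new2 only 1 to 2 are there at a start; the rules pass over those that are not, and their reading is None.
At some moment in a run one of cap_a, cap_b may be knocked a few centimetres aside while the robot is not near it.
Once in a run the grip may slacken for a moment while it holds something.
It also fails if it takes over 210 s, if anything falls off the work surface, if the arm or the gripper's body presses on something with over 40 N, if the wrist force passes 120 N, or if a joint passes its speed limit or range.

ROBOT

A 6-joint arm with a two-finger parallel gripper is mounted at the origin on the work surface. World frame = base frame: x ahead of the robot, y to its left, z up, the work surface at z = 0. Lengths are in m, angles in rad, forces in N, time in s.
With the tool pointing down it reaches from about 0.375 to 0.975 m from the base axis. Payload 3.8 kg.
Tool frame: the origin (TCP) lies midway between the tips of the shut fingers; the grasp point (between the pads) lies 19 mm behind it; z points along the fingers, y is the line along which they close (so a half turn about z gives the same grasp; the last joint's range is limited). The gripper opens to 88 mm and grips with 3 to 60 N. Pads are 18 mm wide; open, the fingers measure 123 mm over their backs; the gripper's body (75 mm by 187 mm) begins 45 mm behind the grasp point.
Start: joints at [-1.215, 0.264, 1.604, -0, 1.274, -0.037], TCP at [0.258, -0.624, 0.239] pointing down, gripper open.
Joint ranges: [-2.63, 2.63], [-0.94, 2.18], [0.31, 2.57], [-1.31, 4.45], [0, 2.66], [-2.55, 2.55]. Speed limits (rad/s): [2.57, 2.57, 3.14, 3.14, 3.14, 3.14].

INTERFACE

Orientations are given as a rotation vector (axis times angle).
In Python, from cell import manip, inverse_kinematics, cams, order gives the robot as it stands. Calls block until the motion is done:
- manip.move_pose(position, orientation): joint-space move of the TCP to a pose.
- manip.move_linear(position, rate=0.15, rot=None): straight line of the TCP; rot=None keeps the orientation; rate is the mean speed in m/s.
- manip.set_joints(angles): joint-space move.
- manip.set_gripper(opening, force=None): finger opening in m; force is the grip in N (None keeps the last); returns when the fingers have stopped.
- manip.dwell(seconds).
- inverse_kinematics(position, orientation): joint angles nearest the present ones, or None.
- manip.state(): the state.
- cams.capture(name): name is "side" or "top"; returns a dict with "image" (384x512x3 uint8, blue, green, red), "z_map" (384x512 float32, m along the optical axis (not along the pixel's ray), 0 where there is no reading), "intrinsics" (3x3 intrinsics, pixels), "position" and "orientation" of the camera in the world. Camera axes: x right, y down, z forward; pixel columns grow to the right and rows downward; lengths in m; the calibration is good to about 2 mm. A picture is of the moment at which its call begins.
A pose or a line that the arm cannot do raises manip.IKError and nothing moves.
- order.close_job(): hands the job in; it is judged then, once.
The state is a dict: "clock": time; "joint_pos": joint angles; "joint_velocities": joint speeds; "tau": joint torques, N m; "tool_pos": TCP position; "tcp_rot": TCP orientation; "contact_force": force on the tool from outside, world axes, zero at the start; "moment": the same for the moment, N m; "gripper_width": finger opening in m; "grasp_force": force on a finger pad.
Only numpy, scipy, OpenCV 4.12 (cv2) and the standard library are available. Lean on these libraries where they do the work, as an engineer would, in place of code of your own. Each camera call takes 0.05 s, during which the arm holds its last target. There are 200 camera calls.

## Working session

There is one attempt and no reset: what is moved stays moved. The work goes in short steps, each a Python script; the robot and the scene stay as the last script left them, time stands still between calls to the robot, and variables do not carry over. Pictures are saved under pics/ and viewed, at most 14 in all, crops included, and the job is handed in when it is done.

```bash
mkdir -p pics; ls
python3 - <<'E'
from cell import manip,cams
import cv2,numpy as np
for n in("top","side"):
    c=cams.capture(n); cv2.imwrite(f"pics/{n}0.png",cv2.resize(c["image"],(800,600),interpolation=cv2.INTER_CUBIC)); print(n,c["intrinsics"].tolist(),c["position"],c["orientation"])
    np.savez(f"{n}0.npz",**c)
print(manip.state())
E
```

```text
pics
top [[407.778409179716, 0.0, 255.05710532041803], [0.0, 407.778409179716, 197.93359966112527], [0.0, 0.0, 1.0]] [0.42010338 0.00755331 1.48799473] [-2.1834837   2.15021765 -0.09174083]
side [[393.30871844167035, 0.0, 255.37070147704088], [0.0, 393.30871844167035, 188.54867846114723], [0.0, 0.0, 1.0]] [ 0.41798829 -1.30983877  0.87534686] [-2.08378149  0.08851506 -0.08527189]
{'clock': 0.1, 'joint_pos': array([-1.21492340e+00,  2.64616102e-01,  1.60524029e+00,  4.15736405e-06,
        1.27370433e+00, -3.69180290e-02]), 'joint_velocities': array([-0.00025089,  0.00031574, -0.00423944,  0.00081481, -0.00093331,
        0.00115264]), 'tau': array([-1.06576363e-04, -5.03619111e+01, -3.58069861e+01,  7.31087755e-02,
        2.33034143e-02, -4.87695593e-05]), 'tool_pos': array([ 0.25813174, -0.62299401,  0.23755256]), 'tcp_rot': array([-3.07929365e+00, -6.12654689e-01,  4.84463603e-04]), 'contact_force': array([ 0.99524982,  0.03047314, -0.45553068]), 'moment': array([-0.00784455,  0.00158313,  0.02888136]), 'grasp_force': 0.0, 'gripper_width': 0.0883514698902607}
```

View pics/top0.png

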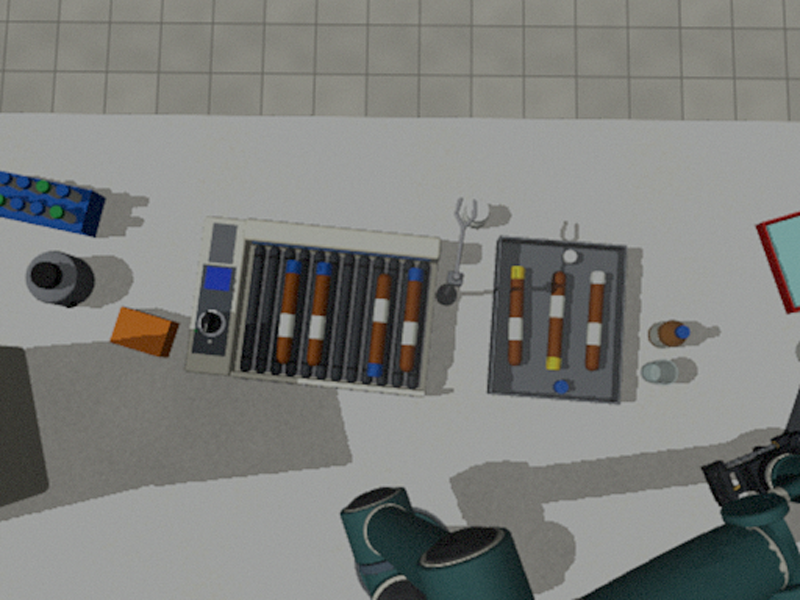

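View pics/side0.png

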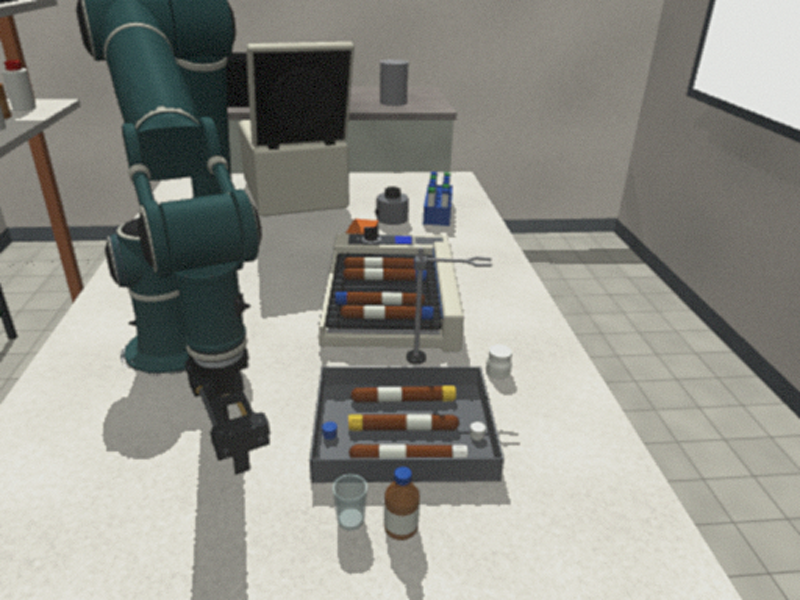

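The top view (800x600) shows four tubes on the mixer. The caps of those at x≈290, 318 and 412 are at the far end by the gear cover, so they are wrong; the one at x≈378 is right. The valleys at about 348 and 256 are free. The crate holds two yellow-capped tubes: x≈517 with its cap far (267), and x≈556 with its cap near (363). The stand rod foot is at about (447,293) and the switch at (211,322). The side view agrees.

```bash
cat > vis.py <<'E'
import numpy as np,cv2
from scipy.spatial.transform import Rotation as R
def cloud(c):
    K=c["intrinsics"];z=c["z_map"].astype(float);v,u=np.indices(z.shape)
    p=np.stack([(u-K[0,2])/K[0,0]*z,(v-K[1,2])/K[1,1]*z,z],-1)
    w=p@R.from_rotvec(c["orientation"]).as_matrix().T+c["position"]
    w[z==0]=np.nan
    return w
def comps(w,m,minpix=60):
    n,l,s,_=cv2.connectedComponentsWithStats(m.astype(np.uint8),connectivity=4)
    for i in range(1,n):
        if s[i,4]<minpix: continue
        k=l==i;P=w[k]
        (cx,cy),(a,b),_=cv2.minAreaRect((P[:,:2]*1000).astype(np.float32))
        d=P[:,:2]-P[:,:2].mean(0);e=np.linalg.svd(d,full_matrices=False)[2][0]
        if e[0]<0:e=-e
        yield k,cx,cy,max(a,b),min(a,b),np.degrees(np.arctan2(e[1],e[0])),np.median(P[:,2])*1000,P.mean(0)*1000
def hsv(c): return cv2.cvtColor(c["image"],cv2.COLOR_BGR2HSV)
def report(c,name=""):
    w=cloud(c);h=hsv(c);Z=w[...,2]
    for nm,m in (("cover",(Z>.103)&(Z<.114)&(h[...,1]<80)&(h[...,2]>110)),
      ("box",(Z>.080)&(Z<.09)&(h[...,1]<80)),
      ("amber",(h[...,0]<14)&(h[...,1]>120)&(Z<.15)),
      ("blue",(h[...,0]>100)&(h[...,0]<130)&(h[...,1]>120)&(Z<.15)),
      ("yellow",(h[...,0]>20)&(h[...,0]<35)&(h[...,1]>140)&(Z<.15)),
      ("high",(Z>.15)&(Z<.31)),("swi",(Z>.118)&(Z<.135))):
        for k,cx,cy,L,W,a,z,mn in comps(w,m&(w[...,0]>.25)&(w[...,0]<1.2)&(abs(w[...,1])<.75),8):
            print(name,nm,"c %.0f %.0f L%.0f W%.0f ang %.1f z %.0f mean %s n%d"%(cx,cy,L,W,a,z,mn.round(0)[:2],k.sum()))
E
python3 - <<'E'
from vis import *
for n in("top","side"): report(dict(np.load(n+"0.npz")),n)
c=dict(np.load("top0.npz"));cv2.imwrite("pics/mixcrop.png",cv2.resize(c["image"][130:260,115:305],(800,547),interpolation=cv2.INTER_CUBIC))
E
```

```text
top cover c 710 152 L434 W49 ang 85.0 z 108 mean [710. 152.] n1599
top cover c 501 200 L17 W7 ang -6.5 z 104 mean [500. 199.] n10
top box c 584 429 L351 W101 ang -4.6 z 86 mean [583. 428.] n1997
top box c 619 744 L53 W9 ang 0.1 z 87 mean [618. 745.] n38
top amber c 626 -342 L52 W26 ang -6.4 z 34 mean [ 626. -341.] n95
top amber c 587 267 L86 W36 ang -3.6 z 99 mean [585. 264.] n180
top amber c 583 198 L87 W34 ang -3.6 z 99 mean [584. 196.] n179
top amber c 604 62 L50 W32 ang -6.5 z 99 mean [603.  59.] n115
top amber c 591 -245 L85 W27 ang -3.4 z 34 mean [ 590. -244.] n183
top amber c 573 -6 L88 W30 ang -3.6 z 100 mean [573.  -6.] n209
top amber c 581 -426 L87 W27 ang -4.2 z 34 mean [ 582. -425.] n189
top amber c 502 -332 L84 W27 ang -3.8 z 34 mean [ 502. -331.] n181
top amber c 489 550 L72 W16 ang -18.8 z 45 mean [490. 548.] n83
top amber c 481 71 L87 W31 ang -4.4 z 99 mean [481.  71.] n201
top amber c 481 589 L32 W14 ang 40.0 z 60 mean [480. 591.] n21
top amber c 472 639 L62 W29 ang -78.0 z 61 mean [472. 624.] n41
top amber c 477 663 L59 W8 ang -83.1 z 61 mean [479. 653.] n19
top amb
[... 3239 characters left out ...]
4 ang 83.4 z 94 mean [422.  66.] n45
side blue c 634 -21 L31 W24 ang -89.5 z 97 mean [633. -24.] n50
side blue c 391 -353 L31 W27 ang 86.7 z 29 mean [ 390. -355.] n71
side blue c 520 -541 L120 W29 ang 87.4 z 130 mean [ 513. -582.] n97
side yellow c 650 -258 L27 W25 ang 8.6 z 33 mean [ 650. -260.] n68
side yellow c 444 -342 L27 W20 ang -11.5 z 33 mean [ 445. -343.] n74
side high c 673 -106 L173 W42 ang -6.9 z 272 mean [ 645. -100.] n302
side high c 285 -689 L67 W35 ang 33.1 z 274 mean [ 284. -689.] n216
side swi c 520 428 L38 W18 ang -16.7 z 125 mean [520. 428.] n26
side swi c 598 -91 L12 W9 ang 71.4 z 127 mean [599. -92.] n13
side swi c 513 -587 L27 W26 ang 74.5 z 130 mean [ 513. -590.] n100
```

View pics/mixcrop.png

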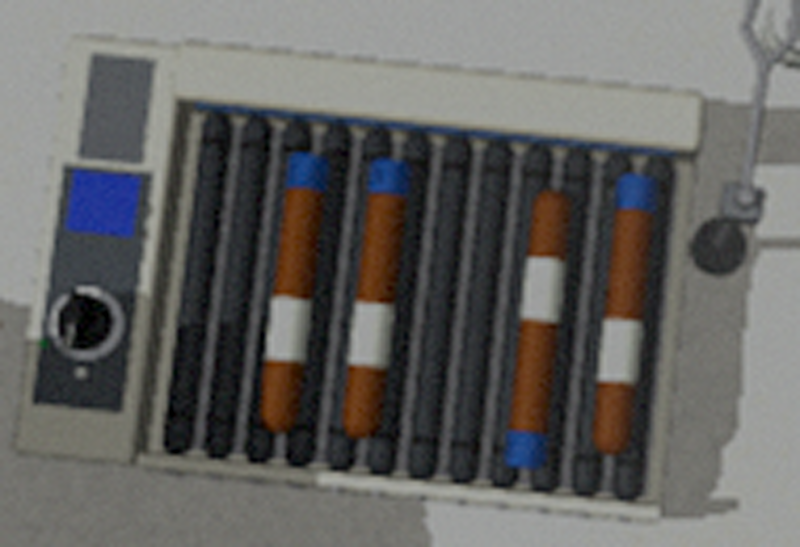

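Run:
```python
from vis import *
c=dict(np.load("top0.npz"));w=cloud(c)
m=(abs(w[...,2]-.058)<.006)&(w[...,0]>.3)&(w[...,0]<.75)&(w[...,1]<-.13)&(w[...,1]>-.56)
P=w[m][:,:2]*1000;r=cv2.minAreaRect(P.astype(np.float32));print(r)
for x in range(420,680,30):
    q=P[abs(P[:,0]-x)<6];q=q[q[:,1]>-300];print(x,q[:,1].min().round(),q[:,1].max().round() )
# tube profiles at floor: height>24mm
for x in (450,560,600):
    k=(abs(w[...,0]-x/1000)<.004)&(w[...,2]>.022)&(w[...,2]<.045)&(w[...,1]<-.2)&(w[...,1]>-.47)
    print(x,np.sort((w[k][:,1]*1000).round()))
cv2.imwrite("pics/crate.png",cv2.resize(c["image"][145:265,280:410],(650,600),interpolation=cv2.INTER_CUBIC))
```

```text
((541.9932861328125, -375.475341796875), (369.5631103515625, 360.5923156738281), 86.35480499267578)
420 -187.0 -186.0
450 -191.0 -186.0
480 -190.0 -187.0
510 -194.0 -189.0
540 -194.0 -193.0
570 -197.0 -193.0
600 -197.0 -196.0
630 -200.0 -197.0
660 -204.0 -200.0
450 [-431. -431. -426. -423. -423. -420. -417. -416. -415. -414. -412. -410.
 -410. -406. -406. -405. -404. -343. -342. -338. -338. -336. -335. -331.
 -331. -328. -327. -325. -323. -322. -321. -318. -254. -254. -253. -250.
 -250. -249. -246. -246. -242. -242. -238. -238. -235. -234. -233. -233.
 -230. -229. -227.]
560 [-441. -439. -439. -434. -434. -431. -431. -427. -427. -425. -424. -421.
 -421. -419. -418. -416. -415. -413. -412. -350. -349. -347. -346. -344.
 -341. -339. -338. -335. -334. -332. -332. -328. -328. -326. -326. -323.
 -258. -257. -256. -253. -253. -253. -250. -249. -249. -246. -245. -245.
 -242. -242. -240. -239. -237. -236. -236. -233. -233. -232. -230.]
600 [-443. -443. -439. -438. -435. -435. -434. -432. -429. -427. -427. -424.
 -422. -421. -420. -418. -417. -417. -354. -353. -351. -350. -348. -348.
 -343. -343. -340. -339. -336. -335. -333. -331. -329. -329. -326. -262.
 -261. -261. -258. -258. -257. -254. -253. -251. -249. -247. -247. -246.
 -242. -242. -240. -239. -239. -237. -236. -233.]
```

View pics/crate.png

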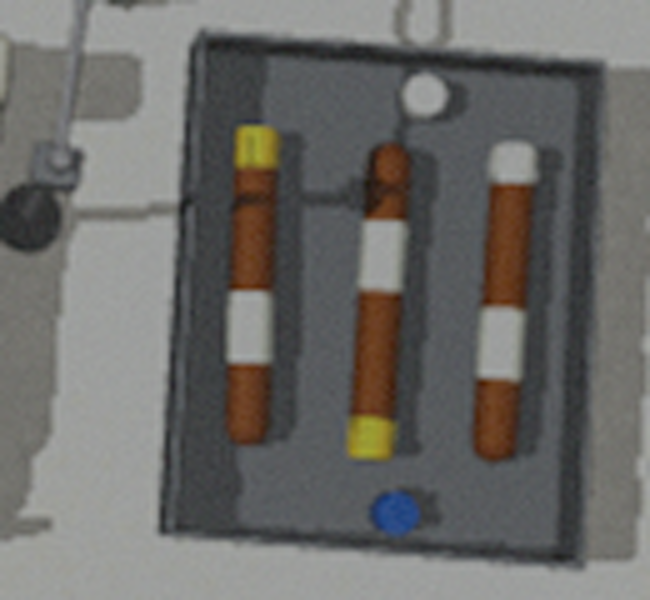

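```bash
cat > rob.py <<'E'
import numpy as np
from scipy.spatial.transform import Rotation as R
from cell import manip,inverse_kinematics,cams
YAW=np.radians(-4.85);O=np.array([.541,.1665]);UP=.20
def mix(x,y): # mixer mm -> world m
    c,s=np.cos(YAW),np.sin(YAW); return O+np.array([c*x-s*y,s*x+c*y])/1000
def rv(th): return (R.from_euler('z',th)*R.from_euler('x',np.pi)).as_rotvec()
def th_now():
    x=R.from_rotvec(manip.state()["tcp_rot"]).as_matrix()[:,0]; return np.arctan2(x[1],x[0])
def near(th): # th modulo a half turn, nearest the present tool yaw
    d=th-th_now(); return th-np.pi*np.round(d/np.pi)
def st(msg=""):
    s=manip.state();print(msg,"t%.1f"%s["clock"],s["tool_pos"].round(4),"q6 %.2f w %.4f g %.1f"%(s["joint_pos"][5],s["gripper_width"],s["grasp_force"]),"F",s["contact_force"].round(1));return s
def lin(xy,z,rate=.25,th=None): manip.move_linear([xy[0],xy[1],z],rate=rate,rot=None if th is None else rv(th))
def flip():
    q=np.array(manip.state()["joint_pos"]);q[5]-=np.pi*np.sign(q[5]);manip.set_joints(q)
def pick(xy,z,th):
    manip.set_gripper(.046,45);lin(xy,z+.04,.2);lin(xy,z,.06);st("down")
    manip.set_gripper(.0,45);s=st("grip");lin(xy,UP,.15);st("lift")
def place(xy,z=.0785):
    lin(xy,z+.02,.15);f0=manip.state()["contact_force"][2]
    for k in range(10):
        zz=z+.018-.002*k;lin(xy,zz,.04)
        if manip.state()["contact_force"][2]-f0>6:break
    st("lay");manip.set_gripper(.046);lin(xy,z+.03,.1);lin(xy,UP,.25);st("placed")
E
python3 - <<'E'
from rob import *
t=np.radians(-2.6);xy=np.array([.560,-.2455])
manip.set_gripper(.046)
manip.move_pose([*xy,UP],rv(t));st("above")
pick(xy,.0135,t)
E
```

```text
above t2.6 [ 0.5599 -0.2463  0.2002] q6 1.16 w 0.0461 g 0.0 F [-0.3  0.2 -1.1]
down t4.5 [ 0.5601 -0.2455  0.0134] q6 1.16 w 0.0464 g 0.0 F [0.2 0.6 0.1]
grip t4.9 [ 0.5605 -0.2458  0.0141] q6 1.16 w 0.0306 g 45.0 F [-0.2 -0.3  0.7]
lift t6.3 [ 0.5592 -0.2451  0.1985] q6 1.16 w 0.0309 g 45.0 F [ 0.7 -0.8 -2.8]
```

Run:
```python
from rob import *
import cv2
lin([.43,-.245],UP);flip();st("flip")
p=mix(-10,-34)
lin([.43,p[1]],UP,.25,YAW+np.pi);lin(p,UP,.2);st("over")
c=cams.capture("side");cv2.imwrite("pics/s1.png",c["image"])
place(p)
c=cams.capture("top");cv2.imwrite("pics/t1.png",np.hstack([c["image"][120:270,100:400]]))
```

```text
flip t9.6 [ 0.431  -0.2453  0.2002] q6 -2.09 w 0.0308 g 45.0 F [-0.1  0.2 -3. ]
over t11.9 [0.5273 0.1329 0.1994] q6 -1.28 w 0.0307 g 45.0 F [ 0.3  0.3 -1.5]
lay t15.3 [0.5286 0.1335 0.0792] q6 -1.28 w 0.0312 g 45.0 F [-2.4 -0.9  3.7]
placed t16.7 [0.5281 0.1334 0.1999] q6 -1.28 w 0.0457 g 0.0 F [ 0.6  0.7 -1.1]
```

View pics/s1.png

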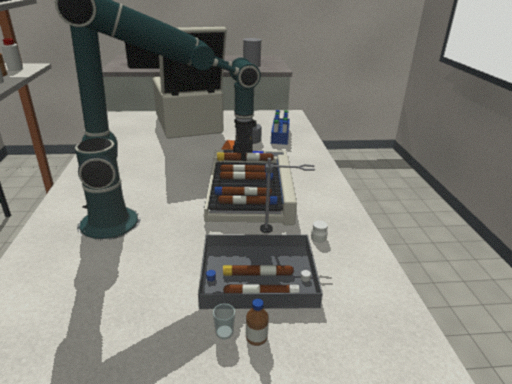

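It shows the tube held level over the mixer, with its yellow cap towards the robot. Next come the wrong-way tubes at y = 34 and 102.

Run:
```python
from rob import *
import cv2
for y,g in ((34,10),(102,8)):
    p=mix(g,y);lin(p,UP,.2,near(YAW));pick(p,.0785,YAW)
    flip();s=st("flip");q=mix(-8,y);lin(q,UP,.15,near(YAW));place(q)
p=mix(-60,-60);lin(p,.3,.25)
c=cams.capture("side");cv2.imwrite("pics/s2.png",cv2.resize(c["image"][130:330,180:330],(450,600)))
```

```text
down t18.8 [0.5539 0.1996 0.0785] q6 -1.18 w 0.0459 g 0.0 F [ 0.1 -0.3  1. ]
grip t19.2 [0.5542 0.1985 0.0791] q6 -1.18 w 0.0305 g 45.0 F [-0.7 -6.   2.7]
lift t20.2 [0.5529 0.1994 0.1987] q6 -1.18 w 0.0309 g 45.0 F [ 0.5  0.8 -3. ]
flip t22.8 [0.5529 0.1993 0.1986] q6 1.96 w 0.0312 g 45.0 F [-0.4  0.6 -2.4]
lay t26.4 [0.5361 0.2011 0.0798] q6 1.97 w 0.0313 g 45.0 F [-2.6 -0.9  5.6]
placed t27.8 [0.5358 0.201  0.1999] q6 1.97 w 0.0458 g 0.0 F [-0.1 -0.5 -1.1]
down t29.9 [0.5578 0.2675 0.0785] q6 2.06 w 0.0457 g 0.0 F [-0.3 -0.6 -0.1]
grip t30.3 [0.5579 0.2664 0.0791] q6 2.06 w 0.0308 g 45.0 F [-0.3 -5.4  3.3]
lift t31.2 [0.5567 0.2672 0.1987] q6 2.06 w 0.0307 g 45.0 F [ 0.3  0.1 -1.9]
flip t33.9 [0.5567 0.2672 0.1986] q6 -1.08 w 0.0312 g 45.0 F [ 0.3 -1.5 -2.3]
lay t37.5 [0.5419 0.2689 0.0798] q6 -1.07 w 0.0310 g 45.0 F [-3.4 -1.1  5. ]
placed t38.8 [0.5416 0.2688 0.2   ] q6 -1.07 w 0.0454 g 0.0 F [ 0.3  0.8 -0.5]
```

View pics/s2.png

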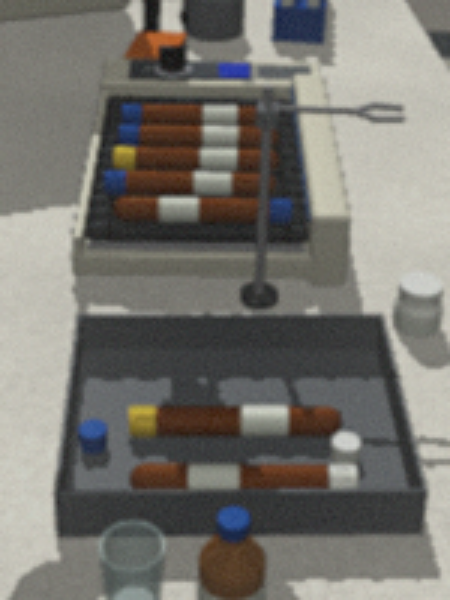

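The four tubes now show caps on the robot side, as required. Only the nearest one on the mixer (y = -170) still has its cap by the cover. The crate is untouched apart from the removed tube.

Run:
```python
from rob import *
p=mix(4,-169);a=mix(-20,-169);b=mix(-20,-10);th=near(YAW)
lin(b,.25,.25,th);lin(a,.25,.2);lin(p,UP,.15)
pick(p,.0785,YAW)
lin(a,UP,.15);lin(b,UP,.2);flip();st("flip")
q=mix(0,-169);lin(a,UP,.2,near(YAW));lin(q,UP,.1);place(q)
lin(a,UP,.15);lin([.43,.0],UP,.2);lin([.43,-.245],UP,.25)
t=near(np.radians(-4.1));xy=np.array([.531,-.337])
lin(xy,UP,.2,t);pick(xy,.0135,t)
lin([.43,-.30],UP,.2);
x=R.from_rotvec(manip.state()["tcp_rot"]).as_matrix()[:,0];print(x)
d=mix(-10,170)
lin([.43,-.1],UP,.25);lin([.43,d[1]-.03],UP,.25,near(YAW));lin(d,UP,.2,near(YAW));st("over")
import cv2
c=cams.capture("side");cv2.imwrite("pics/s3.png",cv2.resize(c["image"][100:320,170:340],(464,600)))
```

```text
down t43.4 [ 0.5308 -0.0022  0.0785] q6 -1.54 w 0.0459 g 0.0 F [ 0.8 -0.3 -0.2]
grip t43.7 [ 0.531  -0.004   0.0793] q6 -1.54 w 0.0309 g 45.0 F [-0.7 -6.2  2. ]
lift t44.7 [ 0.5298 -0.0021  0.1988] q6 -1.54 w 0.0310 g 45.0 F [-0.1  0.7 -2.1]
flip t48.6 [0.5203 0.1575 0.1998] q6 1.90 w 0.0307 g 45.0 F [ 0.1  0.7 -1.8]
lay t53.2 [ 0.5269 -0.002   0.0804] q6 1.60 w 0.0309 g 45.0 F [-5.   0.5 11.4]
placed t54.6 [ 0.5266 -0.0019  0.1999] q6 1.60 w 0.0459 g 0.0 F [ 0.3  0.5 -0. ]
down t59.3 [ 0.5311 -0.3371  0.0135] q6 1.04 w 0.0458 g 0.0 F [-0.5  0.1  0.2]
grip t59.7 [ 0.5315 -0.3374  0.0141] q6 1.04 w 0.0313 g 45.0 F [-0.4 -1.2  1.7]
lift t61.0 [ 0.5303 -0.3365  0.1985] q6 1.04 w 0.0310 g 45.0 F [ 0.2  0.1 -1.5]
[ 0.99741636 -0.07182722  0.00120758]
over t65.2 [0.5447 0.3361 0.1995] q6 2.17 w 0.0312 g 45.0 F [-0.1  0.6 -1.4]
```

View pics/s3.png

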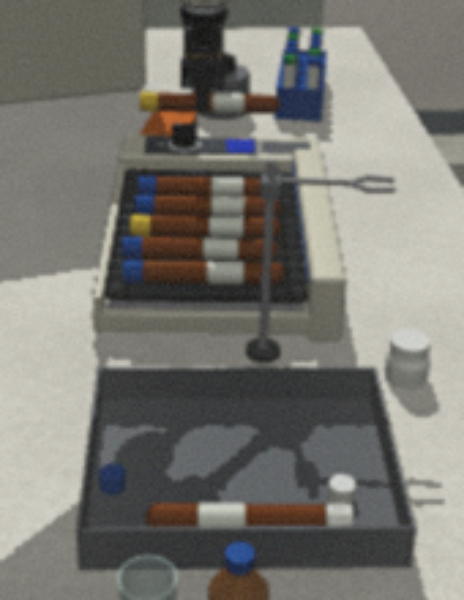

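All five tubes on the mixer lie with their caps towards the robot, and new2 is held the right way round over the last free valley. I'll lay it and check from above with the arm out of the way.

Run:
```python
from rob import *
import vis,cv2
d=mix(-10,169.2);lin(d,UP,.1);place(d)
lin([.43,.15],.25,.25);lin([.43,-.25],.25,.3)
c=cams.capture("top");w=vis.cloud(c);h=vis.hsv(c);Z=w[...,2]
m=(Z>.092)&(Z<.12)&(w[...,0]>.38)&(w[...,0]<.67)&(w[...,1]>-.04)&(w[...,1]<.37)
ci,si=np.cos(YAW),np.sin(YAW)
for k,cx,cy,L,W,a,z,mn in vis.comps(w,m,150):
    v=np.array([cx,cy])/1000-O;print("mixer x %.0f y %.0f L%.0f W%.0f ang %.1f top %.1f"%(1000*(ci*v[0]+si*v[1]),1000*(-si*v[0]+ci*v[1]),L,W,a,np.percentile(w[k][:,2],90)*1000))
cv2.imwrite("pics/t4.png",cv2.resize(c["image"][125:265,110:410],(800,373),interpolation=cv2.INTER_CUBIC))
```

```text
lay t68.8 [0.5457 0.3361 0.0789] q6 2.17 w 0.0309 g 45.0 F [-0.1  0.5  0.2]
placed t70.2 [0.5453 0.3359 0.2001] q6 2.17 w 0.0463 g 0.0 F [-0.3  0.2 -0.8]
mixer x 1 y 168 L225 W31 ang -5.2 top 104.2
mixer x 0 y 101 L225 W32 ang -5.0 top 104.8
mixer x -0 y 33 L225 W32 ang -5.1 top 104.2
mixer x -2 y -35 L228 W31 ang -5.0 top 104.3
mixer x -11 y -103 L225 W31 ang -5.1 top 104.0
mixer x -5 y -170 L226 W32 ang -5.0 top 103.8
```

View pics/t4.png

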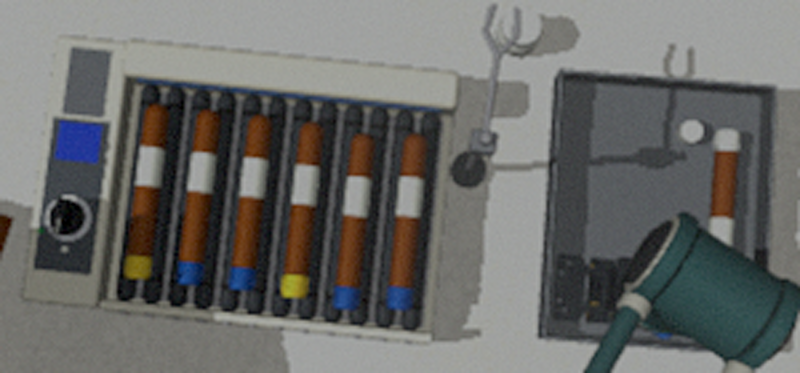

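All six tubes lie along their valleys at equal height, within 11 mm of the middle, with every cap on the robot side. The switch is at (67,217) in this crop, with its bar along the mixer's x. Now I'll turn it.

Run:
```python
from rob import *
import vis,cv2
lin([.43,.15],.25,.3)
if manip.state()["joint_pos"][5]>0: flip()
th=near(YAW);s=np.array([.5205,.4345])
manip.set_gripper(.036,35)
lin([.45,.40],.22,.25,th);lin(s,.2,.2);lin(s,.107,.08);st("at")
manip.set_gripper(0,35);st("grip")
p=manip.state()["tool_pos"]
for k in range(1,7):
    q=inverse_kinematics([p[0],p[1],p[2]],rv(th-np.radians(9.5*k)));manip.set_joints(q)
    if k in(2,4,6):print(np.degrees(th_now()-th).round(1),manip.state()["moment"].round(2));st()
manip.set_gripper(.036);p=manip.state()["tool_pos"];lin(p[:2],.2,.12);st("up")
lin([.43,.15],.25,.3);lin([.43,-.25],.25,.3)
c=cams.capture("top");w=vis.cloud(c);Z=w[...,2]
for k,cx,cy,L,W,a,z,mn in vis.comps(w,(Z>.118)&(Z<.135)&(w[...,1]>.38)&(w[...,1]<.5),8): print("bar",cx,cy,L,W,a)
cv2.imwrite("pics/t5.png",cv2.resize(c["image"][125:265,60:410],(800,320),interpolation=cv2.INTER_CUBIC))
```

```text
at t80.3 [0.521  0.4349 0.1079] q6 -0.83 w 0.0361 g 0.0 F [-0.5 -0.4  0.5]
grip t80.8 [0.5207 0.4353 0.1075] q6 -0.83 w 0.0133 g 35.0 F [0.1 3.2 0. ]
-18.7 [ 0.19 -0.17  0.04]
 t81.4 [0.5208 0.4353 0.1075] q6 -0.50 w 0.0138 g 35.0 F [-0.6  2.1 -0. ]
-37.6 [ 0.19 -0.18  0.03]
 t81.9 [0.5207 0.4354 0.1075] q6 -0.17 w 0.0134 g 35.0 F [1.4 1.3 0.3]
-56.6 [ 0.28 -0.15 -0.11]
 t82.5 [0.5208 0.4354 0.1075] q6 0.16 w 0.0134 g 35.0 F [0.3 1.9 0.2]
up t83.9 [0.5202 0.4347 0.199 ] q6 0.17 w 0.0359 g 0.0 F [ 0.1 -0.3 -0.4]
bar 520.4072265625 435.14892578125 45.67597961425781 14.572599411010742 -65.72921592380455
```

View pics/t5.png

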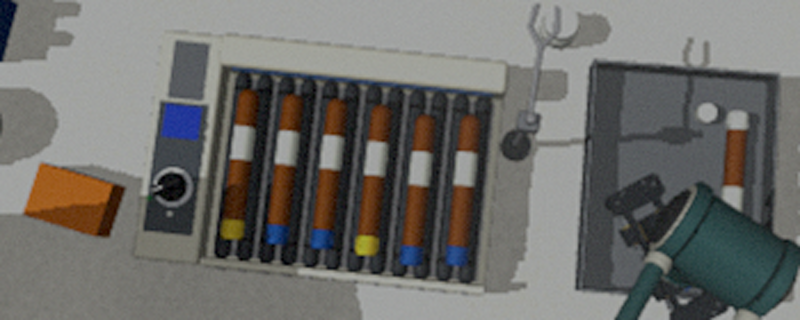

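The switch bar now lies at -65.7°, about 61° clockwise of where it was, so it is at run; its mark is at (155,188). The tubes are all unchanged.

```bash
python3 -c "
from cell import order;print(order.close_job())"
```

```text
the job is handed in; nothing more can be done
None
```

The job is handed in: all six tubes lie in valleys with their caps away from the gear cover (three turned, two yellow-capped ones added from the crate), and the switch was turned to run last.

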